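# Stand the washed centrifuge cups on the drying rack in order of height

### The arm

A 7-joint arm with a two-finger parallel gripper is mounted at the origin on the work surface. World frame = base frame: x ahead of the robot, y to its left, z up, the work surface at z = 0. Lengths are in m, angles in rad, forces in N, time in s.
With the tool pointing down it reaches from about 0.35 to 0.9 m from the base axis. Payload 19.9 kg.
Tool frame: the origin (TCP) lies where the fingers leave the gripper's body, on its centre line; the fingertips stand 97 mm ahead of it and the grasp point (between the pads) lies 78 mm ahead of it; z points along the fingers, y is the line along which they close (so a half turn about z gives the same grasp; the last joint's range is limited). The gripper opens to 94 mm and grips with 3 to 60 N. Pads are 16 mm wide; open, the fingers measure 119 mm over their backs; the gripper's body (75 mm by 177 mm) begins 78 mm behind the grasp point.
Start: joints at [1.274, 0.417, -0.01, 1.614, 0.005, 1.111, -0.053], TCP at [0.158, -0.605, 0.303] pointing down, gripper open.
Joint ranges: [-2.81, 2.81], [-0.39, 2.02], [-1.27, 1.25], [0.06, 2.57], [-1.19, 4.33], [0.19, 2], [-2.82, 2.82]. Speed limits (rad/s): [1.89, 1.89, 2.39, 2.39, 3.01, 3.01, 3.01].

### API

Orientations are given as a rotation vector (axis times angle).
In Python, from plant import env gives the robot as it stands. The module is installed in compiled form; this text tells all that it offers.
- The arm moves only by the tool carry_out, never from a script. Its argument "rows" is a list of rows, each a list of 2 entries, a list of its own where there are three numbers: the shift along the tool's x, y, z in mm, then the turn, a rotation vector about the tool's x, y, z in rad. A call has 1 to 10 rows; each row is the pose to reach, as a shift and turn from the pose commanded when the call began, along the tool's axes at that moment; what a row does not reach only later rows make up. A row lasts 1/10 s, in which the tool goes at most 50 mm and 8.59 degrees, less where a joint would pass 70% of its speed; a pose out of reach is approached as far as the arm can. A call with a gripper value outside its range is refused whole. "fingers" is the closure, from 0 (fully open) to 1 (shut), set as the call begins (left out, the last holds). The fingers move at their own pace and stop on an object; the grip force is fixed at half the most. Time passes only in rows, so rows that repeat a pose let the fingers close. It gives the time, the measured TCP pose, the force, the opening and the grip force at its end, in the units of the state.
- env.get_obs(): the state, without advancing time (a new reading comes with each control period).
- env.capture(name): name is "side" or "top" or "wrist"; returns a dict with "color" (480x640x3 uint8, red, green, blue), "K" (3x3 intrinsics, pixels), "camera_from_world" (4x4, takes a point from world to camera coordinates); the wrist camera has in their place "tool_from_camera" (4x4, takes a point from camera to tool coordinates, whose origin is the TCP and whose axes are the flange's). Camera axes: x right, y up, looking along -z (the intrinsics and any distortion apply to the point x, -y, -z); pixel columns grow to the right and rows downward; lengths in m; the calibration is good to about 2 mm. A picture is of the moment at which its call begins: read the wrist's pose just before it. There is no depth.
- env.hand_in(): hands the job in; it is judged then, once.
Trained networks look in the newest picture that a camera, given by its name, has taken for a name from the list of things; names that differ only in an ending like _2 or _b are one class to them, and where a whole thing is asked for, a point or a joint stands for the part that bears it (a point fixed in the world has none). Each returns a list of dicts, best first, with "p" (0 to 1); they miss things now and then, are a little off and sometimes report something else, mostly with a low value. They report only what shows in the picture. A call takes as long as a camera call. They do not tell look-alikes from the thing itself.
- env.silhouettes(camera, thing): "pixels" (480x640 bool, what is visible of it) and "bbox" ([left, top, right, bottom] in pixels, round what is visible of it).
The state is a dict: "time": time; "joint_pos": joint angles; "joint_velocities": joint speeds; "joint_torque": joint torques, N m; "tcp_pos": TCP position; "orientation": TCP orientation; "contact_force": force on the tool from outside, world axes, zero at the start; "moment": the same for the moment, N m; "grip_width": finger opening in m; "grip_force": force on a finger pad.
Only numpy, scipy, OpenCV 4.12 (cv2) and the standard library are available. Lean on these libraries where they do the work, as an engineer would, in place of code of your own. Each camera call takes 0.05 s, during which the arm holds its last target. There are 200 camera calls.

### The job

Put the four washed aluminium centrifuge cups on the drying rack to drip, mouth down as they stand, each over a spigot of its own and fully home on its seat, in a row by height: the tallest on the seat next to the rack's tall end block, then falling seat by seat to the shortest at the low end. Set each cup down, do not let it drop or knock it over, and leave the clear tube rack standing where it is.

Things in the scene. Friction and masses are not known exactly. Their poses are not given: they have to be found in the camera images.
- cup_a: The tallest and widest of four plain aluminium centrifuge cups: round, closed top, standing mouth down, a flange round the mouth at the bottom, like a top hat. 110 mm tall, body 52 mm across (3 mm wall, bore 46 mm), flange 66 mm across, 5 mm thick, about 240 g. Origin at the centre of its underside (the mouth), z up along its axis; yaw means nothing.
- cup_b: The second tallest of four plain aluminium centrifuge cups: round, closed top, standing mouth down, a flange round the mouth at the bottom, like a top hat. 90 mm tall, body 46 mm across (3 mm wall, bore 40 mm), flange 60 mm across, 5 mm thick, about 180 g. Origin at the centre of its underside (the mouth), z up along its axis; yaw means nothing.
- cup_c: The third tallest of four plain aluminium centrifuge cups: round, closed top, standing mouth down, a flange round the mouth at the bottom, like a top hat. 70 mm tall, body 40 mm across (3 mm wall, bore 34 mm), flange 54 mm across, 5 mm thick, about 130 g. Origin at the centre of its underside (the mouth), z up along its axis; yaw means nothing.
- cup_d: The shortest and narrowest of four plain aluminium centrifuge cups: round, closed top, standing mouth down, a flange round the mouth at the bottom, like a top hat. 50 mm tall, body 34 mm across (3 mm wall, bore 28 mm), flange 48 mm across, 5 mm thick, about 90 g. Origin at the centre of its underside (the mouth), z up along its axis; yaw means nothing.
- seat_a: Round steel seat on the long white drying rack, one of four alike in a straight row a, b, c, d, 95 mm apart; at one end. Disc 72 mm across, 6 mm thick (a cup rests on its top); a grey spigot, 12 mm thick with a tapered tip, rises 30 mm from its middle. Origin at the centre of the disc's underside, 8 mm above the bench; z up, y along the row. Fixed; the rack moves and turns between starts.
- seat_b: Round steel seat on the long white drying rack, one of four alike in a straight row a, b, c, d, 95 mm apart; second. Disc 72 mm across, 6 mm thick (a cup rests on its top); a grey spigot, 12 mm thick with a tapered tip, rises 30 mm from its middle. Origin at the centre of the disc's underside, 8 mm above the bench; z up, y along the row. Fixed; the rack moves and turns between starts.
- seat_c: Round steel seat on the long white drying rack, one of four alike in a straight row a, b, c, d, 95 mm apart; third. Disc 72 mm across, 6 mm thick (a cup rests on its top); a grey spigot, 12 mm thick with a tapered tip, rises 30 mm from its middle. Origin at the centre of the disc's underside, 8 mm above the bench; z up, y along the row. Fixed; the rack moves and turns between starts.
- seat_d: Round steel seat on the long white drying rack, one of four alike in a straight row a, b, c, d, 95 mm apart; at the other end. Disc 72 mm across, 6 mm thick (a cup rests on its top); a grey spigot, 12 mm thick with a tapered tip, rises 30 mm from its middle. Origin at the centre of the disc's underside, 8 mm above the bench; z up, y along the row. Fixed; the rack moves and turns between starts.
- end_block: The rack's tall end block, grey plastic, 70 mm across the rack, 26 mm along it, 60 mm tall. At some starts it stands beyond seat_a, at others beyond seat_d, its centre 82.5 mm from that seat's; at the rack's other end is only a low lip 12 mm high. Origin at the centre of its underside, 8 mm above the bench. Fixed.
- tube_rack: Clear acrylic rack with four capped glass tubes in a line, standing among the cups; a bystander, to be left alone. 120 mm along its own x, 46 mm along its y, 92 mm tall to the tubes' caps, 500 g. Origin at the centre of its underside, z up. Loose.
Things that resemble listed ones, but are neither listed nor needed, are in the scene too. What is shaped like the cup_c but red is not meant.

How it is judged:
By the outcome, as a careful person would: the job done as asked, in the order asked, and still so for the second after the job is handed in, with the robot touching nothing.
It also fails if it takes over 93 s, if anything falls off the work surface, if the arm or the gripper's body presses on something with over 40 N, if the wrist force passes 120 N, or if a joint passes its speed limit or range.

## Working session

There is one attempt and no reset: what is moved stays moved. The work goes in short steps, Python scripts to look and compute and a tool call to move; the robot and the scene stay as the last step left them, time stands still between calls to the robot, and variables do not carry over. Pictures are saved under pics/ and viewed, at most 14 in all, crops included, and the job is handed in when it is done.

Besides the shell and the picture viewer there is one more tool, called after "Request:" as a command line: name --argument value ..., lists and objects as JSON in quotes. carry_out: Moves the arm, as the interface text tells. Its arguments: {"type":"object","properties":{"rows":{"type":"array"},"fingers":{"type":"number"}},"required":["rows"]}

```bash
mkdir -p pics
python3 - <<'E'
from plant import env
import cv2,numpy as np
o=env.get_obs();print(o['time'],o['tcp_pos'],o['orientation'],o['grip_width'])
for n in ['top','side']:
    c=env.capture(n);cv2.imwrite(f'pics/{n}0.png',c['color'][:,:,::-1]);print(n,c['K'].tolist(),np.round(c['camera_from_world'],4).tolist(),[k for k in c])
    for t in ['cup_a','seat_a','end_block','tube_rack']:
        print(t,[(round(d['p'],2),np.round(d['bbox']).tolist(),int(d['pixels'].sum())) for d in env.silhouettes(n,t)])
E
```

```text
0.0 [ 0.15744024 -0.60457978  0.30203983] [-3.11493986e+00 -3.98986102e-01  4.11936350e-04] 0.09398015956568077
top [[444.0492252528522, 0.0, 316.3213617152599], [0.0, 444.0492252528522, 238.5080631113293], [0.0, 0.0, 1.0]] [[-0.0199, -0.9995, -0.0249, 0.0464], [0.9983, -0.0213, 0.054, -0.4993], [-0.0545, -0.0237, 0.9982, -1.07], [0.0, 0.0, 0.0, 1.0]] ['color', 'K', 'camera_from_world']
cup_a [(0.96, [168.0, 290.0, 196.0, 312.0], 474), (0.91, [182.0, 244.0, 221.0, 272.0], 751), (0.83, [443.0, 246.0, 476.0, 268.0], 618), (0.64, [275.0, 258.0, 293.0, 277.0], 329), (0.51, [365.0, 254.0, 385.0, 273.0], 253)]
seat_a [(0.86, [324.0, 173.0, 354.0, 198.0], 669), (0.71, [360.0, 176.0, 390.0, 203.0], 675), (0.61, [287.0, 169.0, 312.0, 197.0], 645), (0.61, [244.0, 169.0, 274.0, 197.0], 669)]
end_block [(0.73, [403.0, 173.0, 422.0, 203.0], 462), (0.17, [317.0, 237.0, 342.0, 287.0], 1088)]
tube_rack [(0.94, [319.0, 237.0, 344.0, 287.0], 1072)]
side [[501.8932423475593, 0.0, 318.0948506501691], [0.0, 501.8932423475593, 244.7996722119602], [0.0, 0.0, 1.0]] [[0.9915, -0.1293, 0.0139, -0.5058], [0.0541, 0.5072, 0.8601, -0.0659], [-0.1183, -0.8521, 0.5099, -0.9006], [0.0, 0.0, 0.0, 1.0]] ['color', 'K', 'camera_from_world']
cup_a [(0.84, [230.0, 160.0, 249.0, 197.0], 559), (0.76, [265.0, 204.0, 284.0, 230.0], 421), (0.71, [275.0, 152.0, 299.0, 205.0], 1109), (0.62, [283.0, 323.0, 326.0, 403.0], 2643), (0.62, [274.0, 273.0, 298.0, 308.0], 745)]
seat_a [(0.97, [365.0, 246.0, 403.0, 276.0], 709), (0.78, [354.0, 205.0, 389.0, 227.0], 396), (0.75, [359.0, 224.0, 393.0, 246.0], 574), (0.58, [373.0, 275.0, 410.0, 303.0], 441)]
end_block [(0.6, [374.0, 289.0, 423.0, 329.0], 1782)]
tube_rack [(0.8, [246.0, 224.0, 314.0, 273.0], 2837)]
```

Run:
```python
import cv2
a=cv2.imread('pics/top0.png')[130:350,130:530];b=cv2.imread('pics/side0.png')[130:430,200:460]
cv2.imwrite('pics/t1.png',cv2.resize(a,(800,440)));cv2.imwrite('pics/s1.png',cv2.resize(b,(520,600)))
```

```text
(no output)
```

View pics/t1.png

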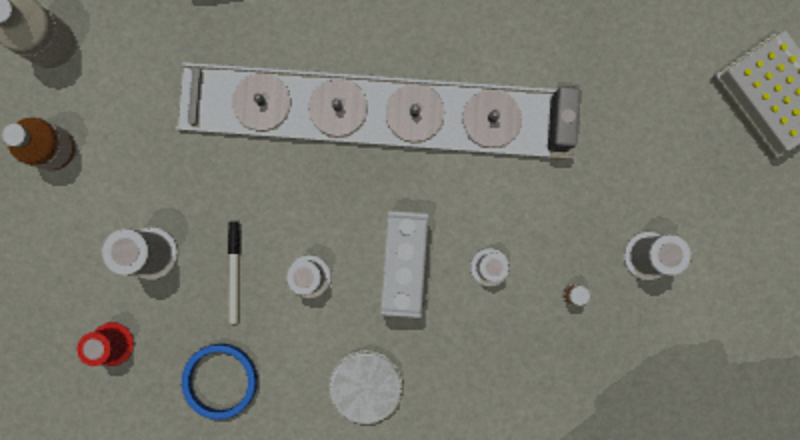

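View pics/s1.png

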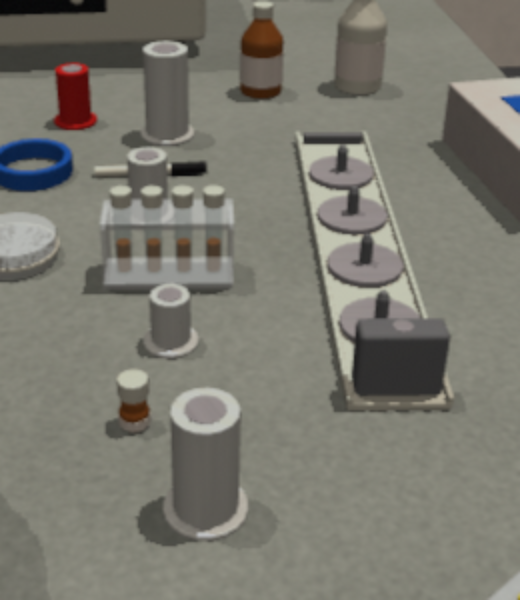

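The top view shows the rack with its end block on the right (−y end, px ~412,188). The four cups are at (200,258), (284,267), (375,264) and (460,257), the red look-alike is at (182,301), and the tube rack is at (331,262). Next I'll fit the cup models to the masks.

```bash
cat > h.py <<'E'
import numpy as np,cv2
from scipy.optimize import minimize
from scipy.spatial.transform import Rotation as Ro
DIM=dict(a=(.110,.026,.033),b=(.090,.023,.030),c=(.070,.020,.027),d=(.050,.017,.024))
T=np.linspace(0,2*np.pi,48)
def proj(P,K,M):
    c=P@M[:3,:3].T+M[:3,3]; return np.c_[K[0,0]*c[:,0]/-c[:,2]+K[0,2],K[1,1]*-c[:,1]/-c[:,2]+K[1,2]]
def circ(x,y,r,z): return np.c_[x+r*np.cos(T),y+r*np.sin(T),np.full(48,z)]
S=4
def fill(parts,K,M):
    m=np.zeros((480*S,640*S),np.uint8)
    for p in parts:
        q=(proj(p,K,M)+.5)*S-.5
        cv2.fillConvexPoly(m,cv2.convexHull(np.round(q).astype(np.int32)),255)
    return cv2.resize(m,(640,480),interpolation=cv2.INTER_AREA)/255.
def cup(t,x,y,z0=0):
    h,r,f=DIM[t]
    return [np.r_[circ(x,y,f,z0),circ(x,y,f,z0+.005)],np.r_[circ(x,y,r,z0),circ(x,y,r,z0+h)]]
def ground(u,v,z,K,M):
    d=M[:3,:3].T@np.array([(u-K[0,2])/K[0,0],-(v-K[1,2])/K[1,1],-1]);o=-M[:3,:3].T@M[:3,3]
    return (o+d*(z-o[2])/d[2])[:2]
def fit(parts,mask,K,M,x0):
    def f(p):
        m=fill(parts(*p),K,M); return 1-np.minimum(m,mask).sum()/np.maximum(m,mask).sum()
    return minimize(f,x0,method='Nelder-Mead',options=dict(initial_simplex=[x0,np.add(x0,[.02,0]),np.add(x0,[0,.02])],xatol=2e-4,fatol=1e-4,maxiter=70))
E
python3 - <<'E'
from plant import env
from h import *
for n in ['top','side']:
    c=env.capture(n);K,M=c['K'],c['camera_from_world']
    for d in env.silhouettes(n,'cup_a'):
        l,t,r,b=d['bbox'];col=c['color'][d['pixels']].mean(0)
        if col[0]>1.5*col[1] : continue
        out=[]
        for k in DIM:
            x0=ground((l+r)/2,(t+b)/2,DIM[k][0]/2,K,M)
            s=fit(lambda x,y:cup(k,x,y),d['pixels'],K,M,x0);out.append((k,round(1-s.fun,3),np.round(s.x,4).tolist()))
        print(n,np.round(d['bbox']),out)
    for d in env.silhouettes(n,'seat_a'):
        l,t,r,b=d['bbox']
        s=fit(lambda x,y:[np.r_[circ(x,y,.036,.008),circ(x,y,.036,.014)],np.r_[circ(x,y,.006,.008),circ(x,y,.004,.044)]],d['pixels'],K,M,ground((l+r)/2,(t+b)/2,.014,K,M))
        print(n,'seat',round(1-s.fun,3),np.round(s.x,4))
o=env.get_obs();print(Ro.from_rotvec(o['orientation']).as_matrix().round(3))
E
```

```text
top [273. 258. 297. 275.] [('a', np.float64(0.529), [0.4313, 0.106]), ('b', np.float64(0.66), [0.4315, 0.1124]), ('c', np.float64(0.84), [0.4307, 0.1164]), ('d', np.float64(0.922), [0.4302, 0.1177])]
top [366. 252. 384. 270.] [('a', np.float64(0.453), [0.4374, -0.0911]), ('b', np.float64(0.567), [0.4367, -0.097]), ('c', np.float64(0.72), [0.4385, -0.1062]), ('d', np.float64(0.916), [0.4369, -0.105])]
top [444. 245. 479. 272.] [('a', np.float64(0.756), [0.4467, -0.2914]), ('b', np.float64(0.958), [0.447, -0.2988]), ('c', np.float64(0.773), [0.4459, -0.3037]), ('d', np.float64(0.562), [0.4465, -0.3133])]
top [181. 245. 224. 269.] [('a', np.float64(0.936), [0.4624, 0.3124]), ('b', np.float64(0.827), [0.4628, 0.3165]), ('c', np.float64(0.625), [0.4645, 0.3285]), ('d', np.float64(0.454), [0.4642, 0.339])]
top seat 0.904 [0.647  0.1724]
top seat 0.951 [0.6379 0.0778]
top seat 0.93 [ 0.6289 -0.0173]
top seat 0.964 [ 0.6193 -0.112 ]
side [274. 152. 299. 204.] [('a', np.float64(0.937), [0.4664, 0.3122]), ('b', np.float64(0.782), [0.4654, 0.3125]), ('c', np.float64(0.549), [0.4686, 0.3093]), (
[... 395 characters left out ...]
0.2987]), ('d', np.float64(0.524), [0.4477, -0.3019])]
side [272. 271. 300. 311.] [('a', np.float64(0.343), [0.4367, -0.0977]), ('b', np.float64(0.459), [0.4397, -0.101]), ('c', np.float64(0.643), [0.4391, -0.1041]), ('d', np.float64(0.949), [0.4397, -0.1066])]
side [354. 203. 390. 228.] [('a', np.float64(0.315), [0.6524, 0.1811]), ('b', np.float64(0.375), [0.6516, 0.1782]), ('c', np.float64(0.448), [0.6508, 0.1755]), ('d', np.float64(0.53), [0.6505, 0.1718])]
side seat 0.467 [ 0.6212 -0.1082]
side seat 0.959 [ 0.6311 -0.0189]
side seat 0.907 [0.6388 0.0783]
side seat 0.929 [0.6507 0.1717]
side seat 0.21 [0.4693 0.0927]
[[ 0.968  0.252 -0.   ]
 [ 0.252 -0.968  0.   ]
 [-0.    -0.    -1.   ]]
```

Request:
carry_out --rows '[[[359,-223,0],[0,0,-1.2125]],[[359,-223,0],[0,0,-1.2125]],[[359,-223,0],[0,0,-1.2125]],[[359,-223,0],[0,0,-1.2125]],[[359,-223,0],[0,0,-1.2125]],[[359,-223,0],[0,0,-1.2125]],[[359,-223,0],[0,0,-1.2125]],[[359,-223,0],[0,0,-1.2125]],[[359,-223,0],[0,0,-1.2125]],[[359,-223,0],[0,0,-1.2125]]]' --fingers 0

```text
time: 1.8
tcp_pos: [0.4509, -0.2956, 0.3028]
orientation: [2.327, 2.11, 0.002]
contact_force: [0.5, 0.3, 0.1]
grip_width: 0.0938
grip_force: 0.0
```

```bash
cat > w.py <<'E'
from plant import env
from h import *
import sys
def wrist(thing='cup_a'):
    o=env.get_obs();W=np.eye(4);W[:3,:3]=Ro.from_rotvec(o['orientation']).as_matrix();W[:3,3]=o['tcp_pos']
    c=env.capture('wrist');M=np.linalg.inv(W@c['tool_from_camera']);return o,W,c['K'],M,c['color'],env.silhouettes('wrist',thing)
def go(W,x,y,z): return np.round(W[:3,:3].T@(np.array([x,y,z])-W[:3,3])*1000,1)
E
python3 - <<'E'
from w import *
o,W,K,M,im,S=wrist()
print(np.round(o['tcp_pos'],4),W[:3,:3].round(3).tolist())
for d in S:
    l,t,r,b=d['bbox']
    for k in 'abd':
        s=fit(lambda x,y:cup(k,x,y),d['pixels'],K,M,ground((l+r)/2,(t+b)/2,DIM[k][0]/2,K,M));print(k,np.round(d['bbox']),round(1-s.fun,3),s.x.round(4),go(W,*s.x,.12))
cv2.imwrite('pics/w1.png',im[:,:,::-1])
E
```

```text
[ 0.4509 -0.2956  0.3028] [[0.098, 0.995, 0.001], [0.995, -0.098, 0.001], [0.001, 0.001, -1.0]]
a [255.   1. 315.  28.] 0.833 [ 0.4392 -0.096 ] [197.4 -31.4 182.9]
b [255.   1. 315.  28.] 0.874 [ 0.4394 -0.0996] [193.8 -30.8 182.9]
d [255.   1. 315.  28.] 0.98 [ 0.4385 -0.1065] [186.8 -31.  182.9]
a [288. 188. 351. 264.] 0.711 [ 0.4515 -0.2901] [ 5.400e+00 -1.000e-01  1.828e+02]
b [288. 188. 351. 264.] 0.963 [ 0.4482 -0.2998] [ -4.6  -2.5 182.8]
d [288. 188. 351. 264.] 0.52 [ 0.4434 -0.3182] [-23.4  -5.4 182.8]
```

View pics/w1.png

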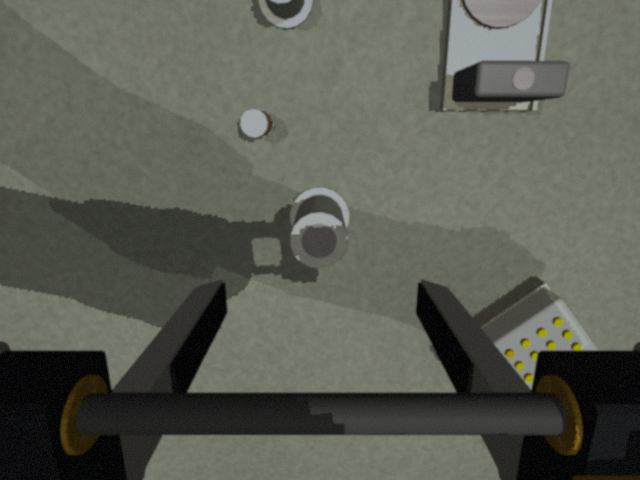

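The wrist view confirms the B fit at (0.448, −0.299), with its top at px (320,240). I'm descending to grasp it.

Request:
carry_out --rows '[[[-4,-2.5,40],[0,0,0]],[[-4,-2.5,80],[0,0,0]],[[-4,-2.5,115],[0,0,0]],[[-4,-2.5,145],[0,0,0]],[[-4,-2.5,165],[0,0,0]],[[-4,-2.5,175],[0,0,0]],[[-4,-2.5,175],[0,0,0]]]'

```text
time: 2.6
tcp_pos: [0.4449, -0.3028, 0.1268]
orientation: [-2.334, -2.101, 0.001]
contact_force: [-0.6, -0.4, 0.3]
grip_width: 0.094
grip_force: 0.0
```

Request:
carry_out --rows '[[[0,0,0],[0,0,0]],[[0,0,0],[0,0,0]],[[0,0,0],[0,0,0]],[[0,0,0],[0,0,0]],[[0,0,0],[0,0,0]],[[0,0,0],[0,0,0]],[[0,0,0],[0,0,0]]]' --fingers 1

```text
time: 3.3
tcp_pos: [0.446, -0.3023, 0.1278]
orientation: [2.333, 2.103, 0.0]
contact_force: [0.6, 0.2, 2.0]
grip_width: 0.0459
grip_force: 30.0
```

Request:
carry_out --rows '[[[0,0,-25],[0,0,0]],[[0,0,-60],[0,0,0]],[[10,5,-100],[0,0,0]],[[40,21,-100],[0,0,0]],[[85,44,-100],[0,0,0]],[[130,68,-100],[0,0,0]],[[175,91,-100],[0,0,0]],[[220,114,-100],[0,0,0]],[[265,138,-100],[0,0,0]],[[290,151,-100],[0,0,0]]]'

```text
time: 4.3
tcp_pos: [0.627, -0.0256, 0.2274]
orientation: [-2.33, -2.106, -0.001]
contact_force: [-0.4, -0.2, -1.9]
grip_width: 0.0458
grip_force: 30.0
```

Request:
carry_out --rows '[[[9,4.5,0],[0,0,0]],[[9,4.5,0],[0,0,0]],[[9,4.5,0],[0,0,0]]]'

```text
time: 4.6
tcp_pos: [0.6308, -0.0222, 0.2272]
orientation: [-2.334, -2.102, 0.002]
contact_force: [1.1, -0.9, -2.0]
grip_width: 0.0456
grip_force: 30.0
```

Run:
```python
from w import *
o,W,K,M,im,S=wrist('seat_a');print(np.round(o['tcp_pos'],4),W[:3,:3].round(3).tolist())
T=env.capture('top');cv2.imwrite('pics/t2.png',np.hstack([cv2.resize(im,(400,300)),cv2.resize(T['color'][130:330,230:496],(400,300))])[:,:,::-1])
for n,t in [('top','cup_a')]:
    for d in env.silhouettes(n,t):
        l,t,r,b=d['bbox'];z=W[2,3]-.1278
        s=fit(lambda x,y:cup('b',x,y,z),d['pixels'],T['K'],T['camera_from_world'],ground((l+r)/2,(t+b)/2,z+.045,T['K'],T['camera_from_world']));print(d['bbox'],1-s.fun,s.x)
```

```text
[ 0.6308 -0.0222  0.2272] [[0.104, 0.995, -0.001], [0.995, -0.104, -0.001], [-0.001, -0.001, -1.0]]
[181.9, 246.2, 222.4, 270.6] 0.9387910210048847 [0.46060835 0.2868297 ]
[274.0, 259.6, 296.7, 278.8] 0.5761169080485289 [0.43280702 0.09826939]
[169.5, 287.1, 198.2, 313.3] 0.6105901582931865 [0.36415563 0.3156383 ]
```

View pics/t2.png

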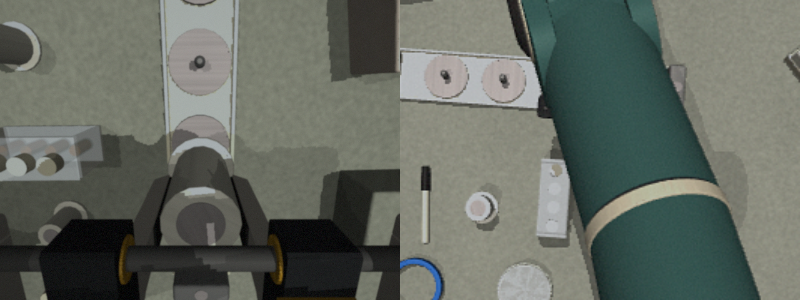

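The wrist view (left) shows cup B held, in line with the row over seat 2; the next seat's spigot is at (200,62) in this half. I'm lowering it.

Request:
carry_out --rows '[[[0,0,30],[0,0,0]],[[0,0,55],[0,0,0]],[[0,0,70],[0,0,0]],[[0,0,78],[0,0,0]],[[0,0,82],[0,0,0]],[[0,0,84],[0,0,0]],[[0,0,85],[0,0,0]],[[0,0,85],[0,0,0]]]'

```text
time: 5.6
tcp_pos: [0.6316, -0.0209, 0.1432]
orientation: [2.333, 2.103, 0.001]
contact_force: [0.2, 0.5, -1.9]
grip_width: 0.0458
grip_force: 30.0
```

Request:
carry_out --rows '[[[0,0,0.5],[0,0,0]],[[0,0,1],[0,0,0]],[[0,0,1],[0,0,0]]]'

```text
time: 5.9
tcp_pos: [0.6315, -0.0209, 0.1419]
orientation: [2.333, 2.103, 0.0]
contact_force: [-0.2, -0.7, -0.1]
grip_width: 0.0456
grip_force: 30.0
```

Request:
carry_out --rows '[[[0,0,0.5],[0,0,0]],[[0,0,0.5],[0,0,0]]]'

```text
time: 6.1
tcp_pos: [0.6315, -0.0209, 0.1418]
orientation: [2.333, 2.103, 0.0]
contact_force: [-3.6, -1.5, 8.5]
grip_width: 0.0459
grip_force: 30.0
```

Request:
carry_out --rows '[[[0,0,0],[0,0,0]],[[0,0,0],[0,0,0]],[[0,0,0],[0,0,0]],[[0,0,0],[0,0,0]],[[0,0,0],[0,0,0]],[[0,0,-30],[0,0,0]],[[0,0,-70],[0,0,0]],[[0,0,-115],[0,0,0]],[[0,0,-160],[0,0,0]],[[0,0,-160],[0,0,0]]]' --fingers 0

```text
time: 7.1
tcp_pos: [0.6331, -0.0205, 0.3073]
orientation: [2.329, 2.1, 0.009]
contact_force: [0.1, 0.7, -0.4]
grip_width: 0.094
grip_force: 0.0
```

Request:
carry_out --rows '[[[20,-13,0],[0,0,0]],[[60,-38,0],[0,0,0]],[[100,-64,0],[0,0,0]],[[140,-90,0],[0,0,0]],[[180,-116,0],[0,0,0]],[[220,-142,0],[0,0,0]],[[260,-167,0],[0,0,0]],[[295,-190,0],[0,0,0]],[[313.5,-202,0],[0,0,0]],[[313.5,-202,0],[0,0,0]]]'

```text
time: 8.1
tcp_pos: [0.4608, 0.3148, 0.301]
orientation: [-2.327, -2.109, -0.0]
contact_force: [-0.6, -0.1, -0.2]
grip_width: 0.094
grip_force: 0.0
```

```bash
cat > look.py <<'E'
from w import *
k=sys.argv[1]
o,W,K,M,im,S=wrist()
print(o['time'],np.round(o['tcp_pos'],4),W[:3,:3].round(3).tolist())
for d in S:
    l,t,r,b=d['bbox'];s=fit(lambda x,y:cup(k,x,y),d['pixels'],K,M,ground((l+r)/2,(t+b)/2,DIM[k][0]/2,K,M))
    print(np.round(d['bbox']),im[d['pixels']].mean(0).round(),round(1-s.fun,3),s.x.round(4),go(W,*s.x,W[2,3]))
E
python3 look.py a
```

```text
8.1 [0.4608 0.3148 0.301 ] [[0.098, 0.995, -0.001], [0.995, -0.098, 0.001], [0.001, -0.001, -1.0]]
[159. 145. 239. 209.] [129.  38.  34.] 0.51 [0.3779 0.3626] [ 39.4 -87.2   0.1]
[468. 460. 500. 477.] [87. 88. 84.] 0.586 [ 0.6233 -0.0435] [-340.6  196.9   -0.4]
[288. 368. 336. 448.] [112. 114. 110.] 0.209 [0.4351 0.1603] [-1.563e+02 -1.040e+01 -1.000e-01]
[294. 183. 365. 279.] [104. 106. 102.] 0.953 [0.4645 0.3118] [-2.6  4.  -0. ]
[282. 449. 391. 480.] [105. 109. 106.] 0.466 [ 0.4627 -0.0049] [-3.179e+02  3.330e+01 -3.000e-01]
```

Request:
carry_out --rows '[[[-2.5,4,30],[0,0,0]],[[-2.5,4,70],[0,0,0]],[[-2.5,4,105],[0,0,0]],[[-2.5,4,135],[0,0,0]],[[-2.5,4,155],[0,0,0]],[[-2.5,4,163],[0,0,0]],[[-2.5,4,163],[0,0,0]]]'

```text
time: 8.9
tcp_pos: [0.4669, 0.3079, 0.1375]
orientation: [-2.335, -2.102, 0.002]
contact_force: [0.3, -0.4, 0.3]
grip_width: 0.094
grip_force: 0.0
```

Request:
carry_out --rows '[[[0,0,0],[0,0,0]],[[0,0,0],[0,0,0]],[[0,0,0],[0,0,0]],[[0,0,0],[0,0,0]],[[0,0,0],[0,0,0]],[[0,0,0],[0,0,0]],[[0,0,0],[0,0,0]]]' --fingers 1

```text
time: 9.6
tcp_pos: [0.4665, 0.3089, 0.1382]
orientation: [-2.333, -2.104, 0.0]
contact_force: [-1.6, 0.4, 1.3]
grip_width: 0.0508
grip_force: 30.0
```

Request:
carry_out --rows '[[[0,0,-20],[0,0,0]],[[0,0,-55],[0,0,0]],[[0,0,-95],[0,0,0]],[[0,0,-125],[0,0,0]],[[0,0,-140],[0,0,0]],[[0,0,-140],[0,0,0]]]'

```text
time: 10.2
tcp_pos: [0.467, 0.3091, 0.2793]
orientation: [2.333, 2.103, 0.004]
contact_force: [0.6, 0.3, -2.7]
grip_width: 0.0506
grip_force: 30.0
```

Run:
```python
from w import *
o,W,K,M,im,S=wrist();z=.14
print(o['tcp_pos'],o['contact_force'],o['grip_width'])
for d in S[:3]:
    l,t,r,b=d['bbox'];s=fit(lambda x,y:cup('a',x,y,z),d['pixels'],K,M,ground((l+r)/2,(t+b)/2,z+.055,K,M));print(np.round(d['bbox']),round(1-s.fun,3),s.x.round(4),go(W,*s.x,W[2,3]))
cv2.imwrite('pics/w3.png',im[:,:,::-1])
```

```text
[0.46699985 0.30909289 0.27934246] [ 0.55120129  0.27436188 -2.69390334] 0.05062277348189431
[283. 436. 325. 461.] 0.253 [0.4368 0.1549] [-156.5  -14.1   -0.2]
[136. 141. 224. 210.] 0.143 [0.4456 0.3689] [ 57.2 -27.5   0. ]
[247. 214. 403. 441.] 0.782 [0.4665 0.3116] [ 2.4 -0.7  0. ]
```

View pics/w3.png

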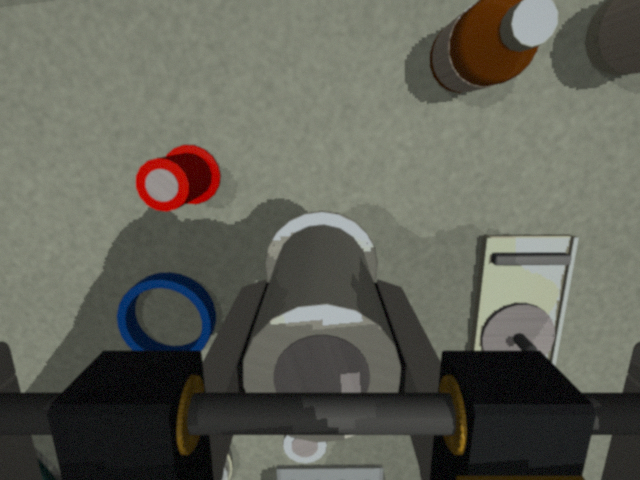

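Cup A is held upright; its top is at px (322,375), about 2 mm off the tool centre. I'm carrying it to the seat by the block.

Request:
carry_out --rows '[[[-15,7,0],[0,0,0]],[[-45,22,0],[0,0,0]],[[-85,41,0],[0,0,0]],[[-127,61,0],[0,0,0]],[[-170,82,0],[0,0,0]],[[-212,102,0],[0,0,0]],[[-255,123,0],[0,0,0]],[[-297,143,0],[0,0,0]],[[-337,163,0],[0,0,0]],[[-375,181,0],[0,0,0]]]'

```text
time: 11.3
tcp_pos: [0.6077, -0.0851, 0.2758]
orientation: [-2.332, -2.101, 0.003]
contact_force: [0.9, 0.8, -2.1]
grip_width: 0.0506
grip_force: 30.0
```

Request:
carry_out --rows '[[[-20,9,0],[0,0,0]],[[-30,14.5,0],[0,0,0]],[[-30,14.5,0],[0,0,0]],[[-30,14.5,0],[0,0,0]]]'

```text
time: 11.7
tcp_pos: [0.6189, -0.1125, 0.2773]
orientation: [-2.331, -2.104, 0.0]
contact_force: [0.0, 1.5, -2.3]
grip_width: 0.0509
grip_force: 30.0
```

Request:
carry_out --rows '[[[0,0,25],[0,0,0]],[[0,0,60],[0,0,0]],[[0,0,88],[0,0,0]],[[0,0,108],[0,0,0]],[[0,0,118],[0,0,0]],[[0,0,122],[0,0,0]],[[0,0,124],[0,0,0]],[[0,0,125],[0,0,0]],[[0,0,125],[0,0,0]]]'

```text
time: 12.6
tcp_pos: [0.6195, -0.1141, 0.1539]
orientation: [2.333, 2.103, 0.001]
contact_force: [-0.6, 0.3, -1.8]
grip_width: 0.0512
grip_force: 30.0
```

Request:
carry_out --rows '[[[0,0,0.5],[0,0,0]],[[0,0,1],[0,0,0]],[[0,0,1],[0,0,0]]]'

```text
time: 12.9
tcp_pos: [0.6192, -0.1142, 0.1523]
orientation: [2.333, 2.103, 0.0]
contact_force: [0.2, -0.0, -3.1]
grip_width: 0.0509
grip_force: 30.0
```

Request:
carry_out --rows '[[[0,0,0.5],[0,0,0]],[[0,0,1],[0,0,0]],[[0,0,1],[0,0,0]]]'

```text
time: 13.2
tcp_pos: [0.6192, -0.1142, 0.1521]
orientation: [2.333, 2.103, -0.0]
contact_force: [-6.8, -0.4, 14.1]
grip_width: 0.0505
grip_force: 30.0
```

Request:
carry_out --rows '[[[0,0,-0.6],[0,0,0]],[[0,0,-0.6],[0,0,0]]]'

```text
time: 13.4
tcp_pos: [0.6193, -0.1142, 0.1521]
orientation: [2.333, 2.103, 0.0]
contact_force: [-3.5, 0.6, 6.8]
grip_width: 0.0511
grip_force: 30.0
```

Request:
carry_out --rows '[[[0,0,0],[0,0,0]],[[0,0,0],[0,0,0]],[[0,0,0],[0,0,0]],[[0,0,0],[0,0,0]],[[0,0,0],[0,0,0]],[[0,0,-25],[0,0,0]],[[0,0,-65],[0,0,0]],[[0,0,-110],[0,0,0]],[[0,0,-150],[0,0,0]],[[0,0,-150],[0,0,0]]]' --fingers 0

```text
time: 14.4
tcp_pos: [0.6208, -0.114, 0.3074]
orientation: [2.329, 2.099, 0.007]
contact_force: [-0.4, 0.8, -0.4]
grip_width: 0.0939
grip_force: 0.0
```

Request:
carry_out --rows '[[[-2,-25,0],[0,0,0]],[[-5,-70,0],[0,0,0]],[[-7,-115,0],[0,0,0]],[[-9,-155,0],[0,0,0]],[[-11,-181,0],[0,0,0]],[[-11,-181,0],[0,0,0]],[[-11,-181,0],[0,0,0]]]'

```text
time: 15.1
tcp_pos: [0.4382, -0.1066, 0.302]
orientation: [2.333, 2.102, 0.0]
contact_force: [0.8, 0.3, -0.5]
grip_width: 0.0938
grip_force: 0.0
```

```bash
python3 look.py d
```

```text
15.1 [ 0.4382 -0.1066  0.302 ] [[0.104, 0.995, 0.001], [0.995, -0.104, -0.001], [-0.0, 0.001, -1.0]]
[481. 167. 627. 263.] [104. 106. 103.] 0.327 [ 0.6815 -0.1343] [-2.300e+00  2.448e+02  2.000e-01]
[294. 189. 346. 239.] [125. 127. 124.] 0.958 [ 0.438  -0.1062] [ 0.3 -0.3 -0. ]
[496.  46. 631. 125.] [106. 107. 105.] 0.47 [ 0.6744 -0.0131] [1.175e+02 2.252e+02 1.000e-01]
```

Request:
carry_out --rows '[[[0,0,30],[0,0,0]],[[0,0,75],[0,0,0]],[[0,0,120],[0,0,0]],[[0,0,155],[0,0,0]],[[0,0,180],[0,0,0]],[[0,0,190],[0,0,0]],[[0,0,194],[0,0,0]],[[0,0,194],[0,0,0]]]'

```text
time: 16.0
tcp_pos: [0.4386, -0.1063, 0.108]
orientation: [2.333, 2.104, 0.0]
contact_force: [0.4, -1.4, -0.1]
grip_width: 0.0942
grip_force: 0.0
```

Request:
carry_out --rows '[[[0,0,0],[0,0,0]],[[0,0,0],[0,0,0]],[[0,0,0],[0,0,0]],[[0,0,0],[0,0,0]],[[0,0,0],[0,0,0]],[[0,0,0],[0,0,0]],[[0,0,0],[0,0,0]],[[0,0,0],[0,0,0]]]' --fingers 1

```text
time: 16.8
tcp_pos: [0.438, -0.1064, 0.1077]
orientation: [-2.333, -2.103, -0.0]
contact_force: [-0.3, -0.1, 0.3]
grip_width: 0.0334
grip_force: 18.5
```

Request:
carry_out --rows '[[[0,0,-20],[0,0,0]],[[0,0,-55],[0,0,0]],[[0,0,-95],[0,0,0]],[[0,0,-125],[0,0,0]],[[10,6,-140],[0,0,0]],[[40,24,-140],[0,0,0]],[[80,48,-140],[0,0,0]],[[122,74,-140],[0,0,0]],[[165,100,-140],[0,0,0]],[[207,125,-140],[0,0,0]]]'

```text
time: 17.8
tcp_pos: [0.5847, 0.0882, 0.2475]
orientation: [-2.334, -2.103, 0.0]
contact_force: [-0.8, -0.3, -0.6]
grip_width: 0.0334
grip_force: 30.0
```

Request:
carry_out --rows '[[[40,25,0],[0,0,0]],[[75,45,0],[0,0,0]],[[91.5,55.5,0],[0,0,0]],[[91.5,55.5,0],[0,0,0]],[[91.5,55.5,0],[0,0,0]]]'

```text
time: 18.3
tcp_pos: [0.6481, 0.1718, 0.2471]
orientation: [-2.333, -2.104, 0.002]
contact_force: [0.0, 0.7, -1.0]
grip_width: 0.0335
grip_force: 30.0
```

Run:
```python
from w import *
o=env.get_obs();print(o['tcp_pos'],o['grip_width'],o['grip_force'],o['contact_force'])
a=env.capture('side')['color'];z=o['tcp_pos'][2]-.108
c=env.capture('top');K,M=c['K'],c['camera_from_world']
cv2.imwrite('pics/m4.png',np.hstack([cv2.resize(a[120:360,220:540],(400,300)),cv2.resize(c['color'][130:330,230:496],(400,300))])[:,:,::-1])
for d in env.silhouettes('top','seat_a'): print(d['bbox'])
```

```text
[0.64807475 0.1717906  0.24709869] 0.03349772744729159 29.999685497023165 [ 0.01125815  0.6671706  -1.01142791]
[295.1, 168.8, 312.4, 196.1]
[322.9, 173.7, 355.1, 200.9]
```

View pics/m4.png

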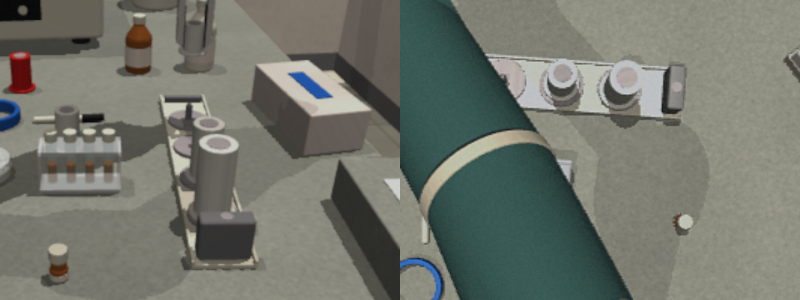

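A and B stand on their seats, and D hangs above the low-end seat. I'm lowering it, checking forces at the spigot.

Request:
carry_out --rows '[[[0,0,25],[0,0,0]],[[0,0,60],[0,0,0]],[[0,0,85],[0,0,0]],[[0,0,96],[0,0,0]],[[0,0,100],[0,0,0]],[[0,0,104],[0,0,0]],[[0,0,104],[0,0,0]]]'

```text
time: 19.15
tcp_pos: [0.6487, 0.1719, 0.1445]
orientation: [2.333, 2.103, 0.001]
contact_force: [0.2, 0.1, -0.4]
grip_width: 0.0328
grip_force: 30.0
```

Request:
carry_out --rows '[[[0,0,8],[0,0,0]],[[0,0,15],[0,0,0]],[[0,0,19],[0,0,0]],[[0,0,21],[0,0,0]],[[0,0,21],[0,0,0]]]'

```text
time: 19.65
tcp_pos: [0.6483, 0.1719, 0.1224]
orientation: [-2.333, -2.103, 0.001]
contact_force: [-0.4, 0.9, -0.8]
grip_width: 0.0333
grip_force: 30.0
```

Request:
carry_out --rows '[[[0,0,0.5],[0,0,0]],[[0,0,1],[0,0,0]],[[0,0,1],[0,0,0]]]'

```text
time: 19.95
tcp_pos: [0.6484, 0.1719, 0.1218]
orientation: [-2.333, -2.104, -0.0]
contact_force: [-1.1, -0.7, -1.0]
grip_width: 0.0333
grip_force: 30.0
```

Request:
carry_out --rows '[[[0,0,0.4],[0,0,0]],[[0,0,0.8],[0,0,0]],[[0,0,0.8],[0,0,0]]]'

```text
time: 20.25
tcp_pos: [0.6485, 0.1719, 0.1217]
orientation: [2.333, 2.103, 0.0]
contact_force: [-4.6, -2.0, 10.9]
grip_width: 0.0329
grip_force: 30.0
```

Request:
carry_out --rows '[[[0,0,-0.5],[0,0,0]],[[0,0,-0.5],[0,0,0]]]'

```text
time: 20.45
tcp_pos: [0.6485, 0.1719, 0.1218]
orientation: [2.333, 2.103, 0.001]
contact_force: [-2.0, -1.3, 5.8]
grip_width: 0.033
grip_force: 30.0
```

Request:
carry_out --rows '[[[0,0,0],[0,0,0]],[[0,0,0],[0,0,0]],[[0,0,0],[0,0,0]],[[0,0,0],[0,0,0]],[[0,0,0],[0,0,0]],[[0,0,-25],[0,0,0]],[[0,0,-65],[0,0,0]],[[0,0,-110],[0,0,0]],[[0,0,-155],[0,0,0]],[[0,0,-180],[0,0,0]]]' --fingers 0

```text
time: 21.45
tcp_pos: [0.6488, 0.1723, 0.3054]
orientation: [2.332, 2.103, 0.005]
contact_force: [-0.3, 0.2, 0.1]
grip_width: 0.0938
grip_force: 0.0
```

Request:
carry_out --rows '[[[-9,-25,0],[0,0,0]],[[-24,-65,0],[0,0,0]],[[-40,-108,0],[0,0,0]],[[-56,-150,0],[0,0,0]],[[-70,-190,0],[0,0,0]],[[-78,-210,0],[0,0,0]],[[-78,-210,0],[0,0,0]],[[-78,-210,0],[0,0,0]]]'

```text
time: 22.25
tcp_pos: [0.4318, 0.1159, 0.3019]
orientation: [2.333, 2.102, 0.001]
contact_force: [-0.1, 0.2, 0.5]
grip_width: 0.094
grip_force: 0.0
```

```bash
python3 look.py c
```

```text
22.25 [0.4318 0.1159 0.3019] [[0.104, 0.995, 0.001], [0.995, -0.104, -0.0], [-0.0, 0.001, -1.0]]
[499. 294. 594. 358.] [66. 67. 62.] 0.707 [ 0.6363 -0.0215] [-115.5  217.6    0.3]
[296. 185. 349. 248.] [112. 114. 110.] 0.972 [0.4313 0.1158] [-0.2 -0.5 -0. ]
[525. 104. 612. 159.] [107. 108. 106.] 0.665 [0.6435 0.1712] [ 76.9 204.8   0.3]
[524. 377. 532. 388.] [130. 135. 135.] 0.025 [ 0.591  -0.0531] [-151.6  175.8    0.3]
```

Request:
carry_out --rows '[[[0,0,30],[0,0,0]],[[0,0,75],[0,0,0]],[[0,0,120],[0,0,0]],[[0,0,155],[0,0,0]],[[0,0,174],[0,0,0]],[[0,0,182],[0,0,0]],[[0,0,184],[0,0,0]],[[0,0,184],[0,0,0]]]'

```text
time: 23.15
tcp_pos: [0.432, 0.1163, 0.1179]
orientation: [2.333, 2.104, 0.001]
contact_force: [0.2, -0.4, 0.6]
grip_width: 0.094
grip_force: 0.0
```

Request:
carry_out --rows '[[[0,0,0],[0,0,0]],[[0,0,0],[0,0,0]],[[0,0,0],[0,0,0]],[[0,0,0],[0,0,0]],[[0,0,0],[0,0,0]],[[0,0,0],[0,0,0]],[[0,0,0],[0,0,0]],[[0,0,0],[0,0,0]],[[0,0,0],[0,0,0]]]' --fingers 1

```text
time: 24.05
tcp_pos: [0.4315, 0.116, 0.1175]
orientation: [-2.333, -2.103, 0.0]
contact_force: [-0.4, -0.4, 1.3]
grip_width: 0.0399
grip_force: 30.0
```

Request:
carry_out --rows '[[[0,0,-20],[0,0,0]],[[0,0,-55],[0,0,0]],[[0,0,-95],[0,0,0]],[[-1,15,-110],[0,0,0]],[[-4,55,-110],[0,0,0]],[[-7,98,-110],[0,0,0]],[[-11,142,-110],[0,0,0]],[[-14,182,-110],[0,0,0]],[[-16,209,-110],[0,0,0]],[[-16,209,-110],[0,0,0]]]'

```text
time: 25.05
tcp_pos: [0.6399, 0.0773, 0.2263]
orientation: [-2.335, -2.101, 0.0]
contact_force: [-1.3, -0.6, -2.0]
grip_width: 0.0401
grip_force: 30.0
```

Request:
carry_out --rows '[[[0,0,0],[0,0,0]],[[0,0,0],[0,0,0]]]'

```text
time: 25.25
tcp_pos: [0.6369, 0.0789, 0.2273]
orientation: [-2.332, -2.104, 0.001]
contact_force: [-0.7, -0.2, -1.7]
grip_width: 0.0397
grip_force: 30.0
```

Request:
carry_out --rows '[[[0,0,25],[0,0,0]],[[0,0,50],[0,0,0]],[[0,0,65],[0,0,0]],[[0,0,71],[0,0,0]],[[0,0,75],[0,0,0]],[[0,0,75],[0,0,0]]]'

```text
time: 25.85
tcp_pos: [0.6378, 0.0786, 0.1528]
orientation: [2.333, 2.104, 0.001]
contact_force: [-0.1, 0.1, -0.9]
grip_width: 0.0399
grip_force: 30.0
```

Request:
carry_out --rows '[[[0,0,8],[0,0,0]],[[0,0,15],[0,0,0]],[[0,0,19],[0,0,0]],[[0,0,20.5],[0,0,0]],[[0,0,21],[0,0,0]],[[0,0,21],[0,0,0]]]'

```text
time: 26.45
tcp_pos: [0.6377, 0.0785, 0.1315]
orientation: [-2.333, -2.104, -0.0]
contact_force: [-0.6, 0.3, -0.7]
grip_width: 0.0399
grip_force: 30.0
```

Request:
carry_out --rows '[[[0,0,0.4],[0,0,0]],[[0,0,0.8],[0,0,0]],[[0,0,0.8],[0,0,0]]]'

```text
time: 26.75
tcp_pos: [0.6378, 0.0786, 0.1315]
orientation: [2.333, 2.103, 0.0]
contact_force: [-6.3, -1.5, 13.3]
grip_width: 0.0401
grip_force: 30.0
```

Seated. I'm releasing it, withdrawing and moving the arm aside to check.

Request:
carry_out --rows '[[[0,0,-0.6],[0,0,0]],[[0,0,-0.6],[0,0,0]]]'

```text
time: 26.95
tcp_pos: [0.6379, 0.0785, 0.1315]
orientation: [2.333, 2.103, 0.001]
contact_force: [-2.4, -0.0, 4.6]
grip_width: 0.0403
grip_force: 30.0
```

Request:
carry_out --rows '[[[0,0,0],[0,0,0]],[[0,0,0],[0,0,0]],[[0,0,0],[0,0,0]],[[0,0,0],[0,0,0]],[[0,0,0],[0,0,0]],[[0,0,-25],[0,0,0]],[[0,0,-65],[0,0,0]],[[0,0,-110],[0,0,0]],[[0,0,-155],[0,0,0]],[[0,0,-180],[0,0,0]]]' --fingers 0

```text
time: 27.95
tcp_pos: [0.6381, 0.0789, 0.3151]
orientation: [2.332, 2.102, 0.005]
contact_force: [0.5, -0.2, -0.2]
grip_width: 0.0938
grip_force: 0.0
```

Request:
carry_out --rows '[[[30,-22,0],[0,0,0]],[[70,-50,0],[0,0,0]],[[110,-80,0],[0,0,0]],[[150,-110,0],[0,0,0]],[[190,-140,0],[0,0,0]],[[230,-170,0],[0,0,0]],[[265,-190,0],[0,0,0]],[[290,-200,0],[0,0,0]],[[300,-200,0],[0,0,0]],[[300,-200,0],[0,0,0]]]'

```text
time: 28.95
tcp_pos: [0.4697, 0.3983, 0.3111]
orientation: [-2.332, -2.105, 0.0]
contact_force: [0.2, -0.1, 0.5]
grip_width: 0.0945
grip_force: 0.0
```

Run:
```python
from w import *
a=env.capture('side')['color'];c=env.capture('top');K,M=c['K'],c['camera_from_world']
cv2.imwrite('pics/f.png',np.hstack([cv2.resize(a[150:350,220:487],(400,300)),cv2.resize(c['color'][130:330,230:496],(400,300))])[:,:,::-1])
o=env.get_obs();print(o['time'],o['tcp_pos'])
for d in env.silhouettes('top','cup_a')+env.silhouettes('top','tube_rack')[:1]:
    l,t,r,b=d['bbox'];out=[]
    for k in DIM:
        s=fit(lambda x,y:cup(k,x,y,.014),d['pixels'],K,M,ground((l+r)/2,(t+b)/2,DIM[k][0]/2,K,M));out.append((k,round(1-s.fun,2),s.x.round(4).tolist()))
    print(np.round(d['bbox']),max(out,key=lambda q:q[1]))
```

```text
29.05 [0.47057679 0.39634469 0.31099092]
[363. 169. 396. 202.] ('a', np.float64(0.92), [0.618, -0.1113])
[288. 171. 310. 193.] ('c', np.float64(0.91), [0.6354, 0.0795])
[170. 292. 197. 314.] ('c', np.float64(0.93), [0.3533, 0.3563])
[329. 170. 351. 197.] ('b', np.float64(0.92), [0.6302, -0.0167])
[320. 235. 345. 289.] ('a', np.float64(0.43), [0.4688, -0.0024])
```

View pics/f.png

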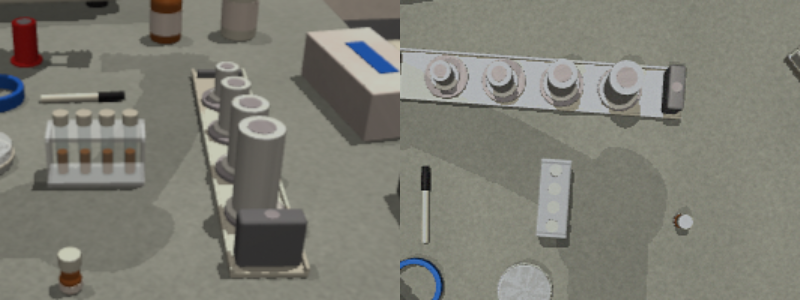

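All four cups stand upright on their seats, falling in height away from the block. In the right-hand picture they are at x = 625, 562, 502 and 442, and the tube rack (px 555,198) has not moved.

```bash
python3 -c "
from plant import env
print(env.hand_in())"
```

```text
the job is handed in; nothing more can be done
None
```

All four cups are on the drying rack in height order, A on the seat next to the end block, then B, C and D, each lowered onto its seat; the tube rack was left where it stood, and the job was handed in at about 29 s, with no verdict returned.

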